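# Clear the craft table into the sorting trays

### The job

The glass-decorating session is over: sort the craft things into their trays. Put both tea-light glasses in the green tray, both paint bottles in the red tray and the orange paper punch in the blue tray, each standing upright on the tray's floor; set things down rather than dropping them, and leave the pot of crayons where it is.

Things in the scene. Friction and masses are not known exactly. Their poses are not given: they have to be found in the camera images.
- glass_red: frosted tea-light glass decorated with red stars, a small red tea light inside on its floor; upright, round, 62 mm across at the rim, 56 mm at the foot, 64 mm tall, open top, about 140 g. Origin: centre of its underside, z up along its axis
- glass_green: frosted tea-light glass decorated with green stars, a small green tea light inside on its floor; upright, round, 62 mm across at the rim, 56 mm at the foot, 64 mm tall, open top, about 140 g. Origin: centre of its underside, z up along its axis
- paint_yellow: round yellow craft-paint bottle with a cap of the same colour and a white paper label round its body, standing upright: body 40 mm across up to 62 mm height, shoulder, then a 20 mm wide cap ending at 90 mm height; about 90 g. Origin: centre of its underside, z up along its axis
- paint_violet: round violet craft-paint bottle with a cap of the same colour and a white paper label round its body, standing upright: body 40 mm across up to 62 mm height, shoulder, then a 20 mm wide cap ending at 90 mm height; about 90 g. Origin: centre of its underside, z up along its axis
- punch: craft paper punch: an orange block on a black base, 62 mm along its x, 40 mm along its y, upright sides up to 48 mm height, with a round white push button on top (34 mm across, up to 60 mm height); about 160 g. Origin: centre of its underside, z up
- tray_green: green plastic sorting tray, open on top, fixed to the table: outside 110 mm along its x, 180 mm along its y, 20 mm high; walls and floor 4 mm thick, so the inside is 102 x 172 mm. Origin: centre of its underside, on the table; z up
- tray_red: red plastic sorting tray, open on top, fixed to the table: outside 110 mm along its x, 180 mm along its y, 20 mm high; walls and floor 4 mm thick, so the inside is 102 x 172 mm. Origin: centre of its underside, on the table; z up
- tray_blue: blue plastic sorting tray, open on top, fixed to the table: outside 110 mm along its x, 180 mm along its y, 20 mm high; walls and floor 4 mm thick, so the inside is 102 x 172 mm. Origin: centre of its underside, on the table; z up
- crayon_pot: loose round white pot of crayons, 60 mm across, 60 mm tall, crayons up to 90 mm height; not to be moved. Origin: centre of its underside, z up
Things that resemble listed ones, but are neither listed nor needed, are in the scene too. Leave any turquoise look-alike of the paint_yellow alone.

How it is judged:
At the end, for the whole second after the job is handed in: Both glasses inside the green tray, both paint bottles inside the red tray, the punch inside the blue tray; each stands upright (within 0.1 rad) on the tray's floor (underside less than 9 mm above the table, the floor being at 4 mm), released and at rest (x of glass_red in the frame of tray_green between -0.051 and 0.051 m and y of glass_red in the frame of tray_green between -0.086 and 0.086 m and height (world z) of each of glass_red, glass_green, paint_yellow, paint_violet, punch below 0.009 m and angle between each of glass_red, glass_green, paint_yellow, paint_violet, punch's own z axis and vertical below 0.1 rad and linear speed of each of glass_red, glass_green, paint_yellow, paint_violet, punch below 0.02 m/s and x of glass_green in the frame of tray_green between -0.051 and 0.051 m and y of glass_green in the frame of tray_green between -0.086 and 0.086 m and x of paint_yellow in the frame of tray_red between -0.051 and 0.051 m and y of paint_yellow in the frame of tray_red between -0.086 and 0.086 m and x of paint_violet in the frame of tray_red between -0.051 and 0.051 m and y of paint_violet in the frame of tray_red between -0.086 and 0.086 m and x of punch in the frame of tray_blue between -0.051 and 0.051 m and y of punch in the frame of tray_blue between -0.086 and 0.086 m); the robot touches nothing.
It fails at once if the crayon pot is pushed more than 25 mm or tipped (distance of crayon_pot from where it was at the start of the episode above 0.025 m or angle between crayon_pot's own z axis and vertical above 0.3 rad).
It fails at once if one of the five things is dropped or thrown (faster than 0.8 m/s, a fall of about 33 mm, while the fingers do not hold it) ((linear speed of glass_red above 0.8 m/s and contact force between glass_red and the fingers below 0.05 N) or (linear speed of glass_green above 0.8 m/s and contact force between glass_green and the fingers below 0.05 N) or (linear speed of paint_yellow above 0.8 m/s and contact force between paint_yellow and the fingers below 0.05 N) or (linear speed of paint_violet above 0.8 m/s and contact force between paint_violet and the fingers below 0.05 N) or (linear speed of punch above 0.8 m/s and contact force between punch and the fingers below 0.05 N)).
It also fails if it takes over 128 s, if anything falls off the work surface, if the arm or the gripper's body presses on something with over 40 N, if the wrist force passes 120 N, or if a joint passes its speed limit or range.

### The arm

A 6-joint arm with a two-finger parallel gripper is mounted at the origin on the work surface. World frame = base frame: x ahead of the robot, y to its left, z up, the work surface at z = 0. Lengths are in m, angles in rad, forces in N, time in s.
With the tool pointing down it reaches from about 0.35 to 0.975 m from the base axis. Payload 4.9 kg.
Tool frame: the origin (TCP) lies on the centre line of the jaws, within the pads' length; the fingertips stand 14 mm ahead of it and the grasp point (between the pads) lies 5 mm behind it (manip.nose_length is the distance from the TCP to the fingertips, in m); z points along the fingers, y is the line along which they close (so a half turn about z gives the same grasp; the last joint's range is limited). The gripper opens to 85 mm and grips with 20 to 120 N. Pads are 22 mm wide; open, the fingers measure 114 mm over their backs; the gripper's body (76 mm by 85 mm) begins 54 mm behind the grasp point. The pads swing forward as they close: fully open they stand 13 mm farther back than shut.
Start: joints at [-1.229, 0.053, 1.613, -0, 1.476, -0.119], TCP at [0.278, -0.56, 0.245] pointing down, gripper open.
Joint ranges: [-3.01, 3.01], [-1.01, 2.22], [0.06, 2.58], [-1.02, 4.17], [0.09, 2.62], [-3.14, 3.14]. Speed limits (rad/s): [2.57, 2.57, 3.14, 3.14, 3.14, 3.14].

### API

Orientations are given as a unit quaternion [w, x, y, z].
In Python, from plant import manip, imaging gives the robot as it stands.
- The arm moves only by the tool play_rows, never from a script. Its argument "commands" is a list of rows, each a list of 6 numbers: the shift along the tool's x, y, z in mm, then the turn, a rotation vector about the tool's x, y, z in degrees. A call has 1 to 5 rows; each row shifts and turns the commanded pose from where the row before left it, along the tool's axes as they then stand; what a row does not reach is not made up. A row lasts 1/12 s, in which the tool goes at most 41.7 mm and 7.16 degrees, less where a joint would pass 70% of its speed; a pose out of reach is approached as far as the arm can. A call is refused whole if a number of a shift passes 41.7 or a number of a turn 7.16, either way. A call with a gripper value outside its range is refused whole. "hand" is the finger opening in mm, from 0 to 85.4, set as the call begins (left out, the last holds). The fingers move at their own pace and stop on an object; the grip force is fixed at half the most. Time passes only in rows, so rows that do not move let the fingers close. It gives the time, the measured TCP pose, the force, the opening and the grip force at its end, in the units of the state.
- manip.state(): the state, without advancing time (a new reading comes with each control period).
- imaging.grab_frame(name): name is "scene" or "side" or "wrist"; returns a dict with "image" (420x560x3 uint8, red, green, blue), "fx", "fy", "cx", "cy" (pixels), "k1" (the pictures are not rectified: a ray, as slopes to the right and down, at radius r is drawn at 1 + k1 r^2 times it, then the intrinsics apply), "R" (3x3) and "t" (3): a world point X has camera coordinates R X + t; the wrist camera has in their place "mount" (4x4, takes a point from camera to tool coordinates, whose origin is the TCP and whose axes are the flange's). Camera axes: x right, y down, z forward; pixel columns grow to the right and rows downward; lengths in m; the calibration is good to about 2 mm. A picture is of the moment at which its call begins: read the wrist's pose just before it. There is no depth.
- manip.job_done(): hands the job in; it is judged then, once.
The state is a dict: "time": time; "joint_pos": joint angles; "joint_vel": joint speeds; "joint_efforts": joint torques, N m; "tool_pos": TCP position; "tool_rot": TCP orientation; "contact_force": force on the tool from outside, world axes, zero at the start; "ft_torque": the same for the moment, N m; "gripper_width": opening from 0.0 (shut) to 1.0 (fully open); "grasp_force": force on a finger pad.
Only numpy, scipy, OpenCV 4.12 (cv2) and the standard library are available. Lean on these libraries where they do the work, as an engineer would, in place of code of your own. Each camera call takes 0.05 s, during which the arm holds its last target. There are 200 camera calls.

## Working session

There is one attempt and no reset: what is moved stays moved. The work goes in short steps, Python scripts to look and compute and a tool call to move; the robot and the scene stay as the last step left them, time stands still between calls to the robot, and variables do not carry over. Pictures are saved under pics/ and viewed, at most 14 in all, crops included, and the job is handed in when it is done.

Besides the shell and the picture viewer there is one more tool, called by a JSON object that holds its "op" and its "data". play_rows: Moves the arm, as the interface text tells. Its arguments: {"type":"object","properties":{"commands":{"type":"array","items":{"type":"array","items":{"type":"number"}}},"hand":{"type":"number"}},"required":["commands"]}

```bash
mkdir -p pics; ls; cat > h.py <<'E'
import numpy as np, cv2
from plant import manip, imaging
def grab(n):
    f=imaging.grab_frame(n); return f
def save(f,p): cv2.imwrite(p,f["image"][:,:,::-1])
def ray(f,u,v):
    xd=np.array([(u-f["cx"])/f["fx"],(v-f["cy"])/f["fy"]]); x=xd.copy()
    for _ in range(20): x=xd/(1+f["k1"]*(x@x))
    return np.array([x[0],x[1],1.])
def onz(f,u,v,z):
    R=np.array(f["R"]);t=np.array(f["t"]); c=-R.T@t; d=R.T@ray(f,u,v)
    return c+d*(z-c[2])/d[2]
def proj(f,X):
    p=np.array(f["R"])@np.array(X)+np.array(f["t"]); x=p[:2]/p[2]; x=x*(1+f["k1"]*(x@x))
    return np.array([f["fx"]*x[0]+f["cx"],f["fy"]*x[1]+f["cy"]])
E
python3 - <<'E'
from h import *
for n in("scene","side"):
    f=grab(n); save(f,f"pics/{n}0.png"); print(n,{k:np.round(f[k],4).tolist() for k in f if k!="image"})
print(manip.state())
E
```

```text
pics
scene {'fx': 418.2563, 'fy': 418.2563, 'cx': 290.9709, 'cy': 217.1435, 'k1': -0.0524, 'R': [[0.8082, 0.5885, -0.0213], [0.3875, -0.5586, -0.7333], [-0.4435, 0.5844, -0.6795]], 't': [-0.4082, -0.1665, 1.3714]}
side {'fx': 518.8916, 'fy': 518.8916, 'cx': 279.7935, 'cy': 213.6675, 'k1': -0.1152, 'R': [[-0.9996, -0.0289, -0.004], [-0.018, 0.7193, -0.6944], [0.023, -0.6941, -0.7195]], 't': [0.474, 0.0319, 1.3393]}
{'time': 0.1, 'joint_pos': array([-1.22898749e+00,  5.33416048e-02,  1.61413762e+00,  6.97137371e-06,
        1.47597853e+00, -1.18984127e-01]), 'joint_vel': array([-8.59420723e-04,  8.11788289e-05, -4.29498084e-03,  9.20340526e-04,
       -9.25878926e-04,  7.26768403e-04]), 'joint_efforts': array([-4.80461113e-04, -3.94902527e+01, -3.71364534e+01, -1.82948652e-04,
        3.92840506e-03,  2.95184157e-05]), 'tool_pos': array([ 0.27774576, -0.55931047,  0.24416584]), 'tool_rot': array([-9.27156429e-04,  9.73575583e-01,  2.28363121e-01, -1.00234843e-04]), 'contact_force': array([ 0.22897658, -0.14982989, -0.66722082]), 'ft_torque': array([-0.01346255, -0.00203506,  0.00739761]), 'grasp_force': 0.0, 'gripper_width': 1.0031536793162674}
```

View pics/scene0.png

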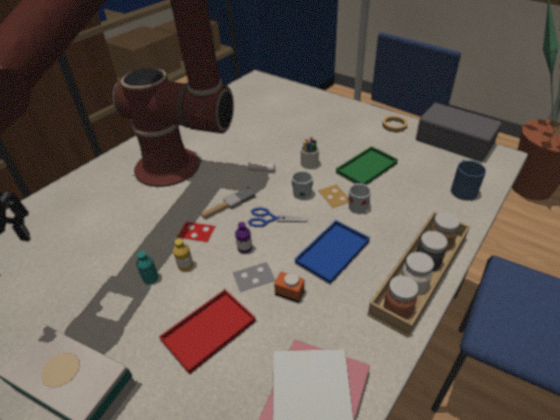

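View pics/side0.png

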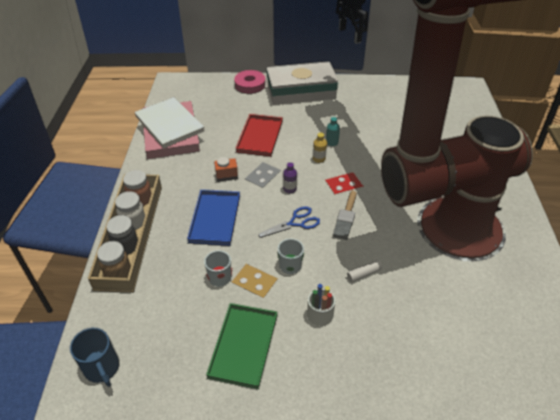

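Scene view: glass_green (302,185), glass_red (359,197), violet (244,238), yellow (182,255), with the turquoise look-alike at (147,268), punch (290,285) and crayon pot (310,153). The trays are green (367,165), blue (333,250) and red (208,330). The round jars in the wooden box (403,290 to 447,225) and the mug could be taken for glasses, so I'll check with a close crop.

```bash
python3 - <<'E'
import cv2
a=cv2.imread("pics/scene0.png")[130:370,120:420]; cv2.imwrite("pics/sc.png",cv2.resize(a,(750,600),interpolation=cv2.INTER_CUBIC))
a=cv2.imread("pics/side0.png")[110:390,180:380]; cv2.imwrite("pics/sd.png",cv2.resize(a,(428,600),interpolation=cv2.INTER_CUBIC))
E
```

```text
(no output)
```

View pics/sc.png

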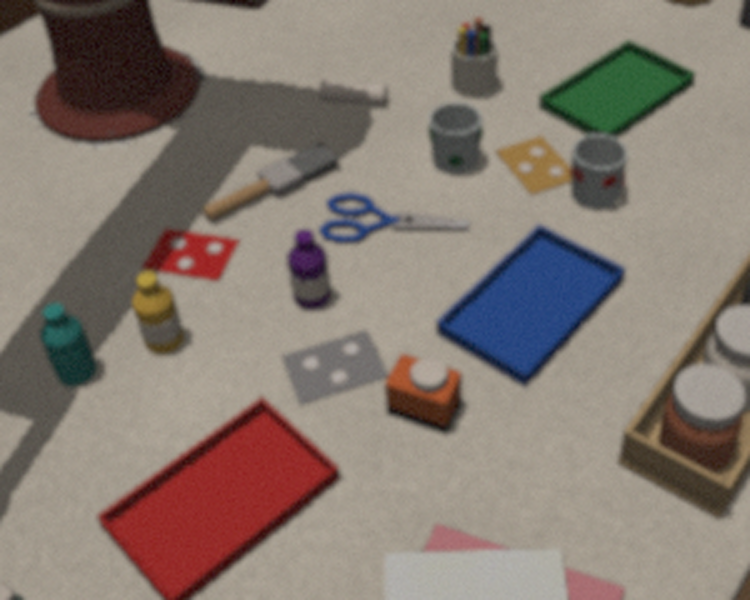

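View pics/sd.png

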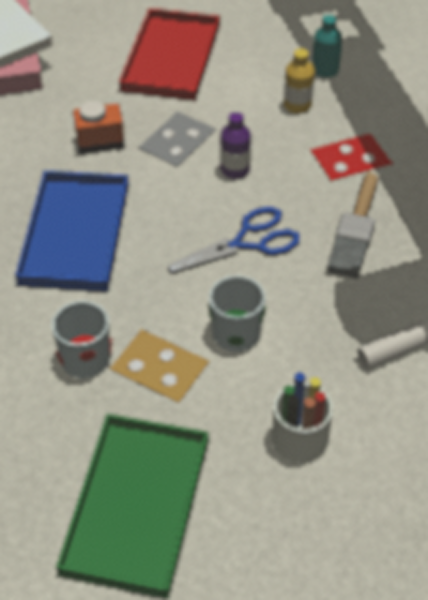

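```bash
python3 - <<'E'
from h import *
fs=grab("scene");fd=grab("side")
S=lambda p:onz(fs,p[0]/2.5+120,p[1]/2.5+130,p[2])
D=lambda p:onz(fd,p[0]/2.14+180,p[1]/2.143+110,p[2])
P=dict(gg=((456,123),(237,300),.064),gr=((599,155),(82,327),.064),vi=((305,238),(236,121),.09),ye=((147,281),(302,57),.09),pu=((430,370),(93,108),.06),pot=((475,48),(302,412),.06),tu=((55,312),(330,20),.09))
for k,(a,b,z) in P.items(): print(k,np.round(S((*a,z)),3)[:2],np.round(D((*b,z)),3)[:2])
T=dict(green=([(630,43),(693,76),(603,136),(541,100)],[(109,416),(208,434),(167,596),(60,573)]),blue=([(541,229),(623,270),(526,381),(440,326)],[(45,173),(129,177),(107,289),(18,284)]),red=([(263,402),(338,473),(175,600),(101,518)],[(148,11),(220,17),(194,98),(121,91)]))
for k,(a,b) in T.items():
  for n,F,q in(("sc",S,a),("sd",D,b)):
    X=np.array([F((*p,.02))[:2] for p in q]).astype(np.float32); r=cv2.minAreaRect(X*1000); print(k,n,np.round(X,3).tolist(),np.round(r[0]),np.round(r[1]),round(r[2],1))
# punch top corners z .048
for F,q in((S,[(387,388),(400,355),(462,372),(452,404)]),(D,[(73,113),(77,105),(120,105),(123,119)])):
  print([np.round(F((*p,.048))[:2],3).tolist() for p in q])
f=grab("wrist");print(f["mount"],f["fx"],f["cx"],f["cy"],f["k1"])
E
```

```text
gg [0.454 0.128] [0.444 0.146]
gr [0.617 0.17 ] [0.608 0.187]
vi [ 0.457 -0.135] [ 0.45  -0.119]
ye [ 0.371 -0.266] [ 0.365 -0.25 ]
pu [ 0.64  -0.179] [ 0.635 -0.175]
pot [0.382 0.273] [0.377 0.287]
tu [ 0.33  -0.344] [ 0.324 -0.334]
green sc [[0.5130000114440918, 0.44999998807907104], [0.6150000095367432, 0.42800000309944153], [0.5809999704360962, 0.2540000081062317], [0.4819999933242798, 0.27300000190734863]] [547. 352.] [179. 105.] 78.8
green sd [[0.574999988079071, 0.27000001072883606], [0.47099998593330383, 0.289000004529953], [0.5040000081062317, 0.46700000762939453], [0.6050000190734863, 0.4480000138282776]] [539. 368.] [182. 106.] 79.8
blue sc [[0.6039999723434448, 0.0729999989271164], [0.7070000171661377, 0.0689999982714653], [0.7020000219345093, -0.1120000034570694], [0.5960000157356262, -0.10300000011920929]] [653. -19.] [181. 106.] 87.6
blue sd [[0.6909999847412109, -0.09399999678134918], [0.5830000042915344, -0.09000000357627869], [0.593999981880188, 0.09600000083446503], [0.6970000267028809, 0.09200000017881393]] [641.   1.] [186. 108.] 87.4
red sc [[0.5149999856948853,
[... 177 characters left out ...]
] 80.2
red sd [[0.5849999785423279, -0.4480000138282776], [0.47699999809265137, -0.4350000023841858], [0.5080000162124634, -0.24699999392032623], [0.609000027179718, -0.2590000033378601]] [ 543. -347.] [190. 109.] 82.8
[[0.614, -0.21], [0.601, -0.173], [0.659, -0.156], [0.673, -0.191]]
[[0.663, -0.179], [0.659, -0.195], [0.603, -0.196], [0.596, -0.168]]
[[ 8.72370892e-04 -9.46495981e-01 -3.22714421e-01  8.34082730e-02]
 [ 9.99999501e-01  9.82836848e-04 -1.79355695e-04 -1.60604513e-03]
 [ 4.86935069e-04 -3.22714103e-01  9.46496366e-01 -1.28145941e-01]
 [ 0.00000000e+00  0.00000000e+00  0.00000000e+00  1.00000000e+00]] 297.7545881348932 281.3763986228774 211.70852715006438 -0.06390815754028079
```

The two views disagree by a constant ~16 mm. I'll check by segmenting the objects instead of picking points by eye.

```bash
cat >> h.py <<'E'
from scipy.optimize import least_squares
def mask(f,lo,hi,box=None):
    h=cv2.cvtColor(f["image"],cv2.COLOR_RGB2HSV); m=cv2.inRange(h,lo,hi)
    if box: z=np.zeros_like(m); z[box[1]:box[3],box[0]:box[2]]=m[box[1]:box[3],box[0]:box[2]]; m=z
    n,l,s,c=cv2.connectedComponentsWithStats(m); i=1+np.argmax(s[1:,4]); return (l==i).astype(np.uint8),s[i],c[i]
E
python3 - <<'E'
from h import *
fs=grab("scene");fd=grab("side")
H=dict(green=((45,90,30),(80,255,255)),blue=((105,120,40),(125,255,255)),red=((172,130,40),(180,255,255)))
B=dict(green=((330,140,410,190),(200,300,285,390)),blue=((290,215,375,285),(185,185,245,250)),red=((155,285,262,372),(230,110,290,160)))
for k in H:
  for f,b in zip((fs,fd),B[k]):
    m,s,c=mask(f,*H[k],box=b)
    q=cv2.findContours(m,0,1)[0][0]; q=max(cv2.findContours(m,0,1)[0],key=cv2.contourArea)
    print(k,s,np.round(c,1),[np.round(onz(f,*c,z)[:2],3).tolist() for z in(.004,.012)], cv2.approxPolyDP(q,5,True)[:,0].tolist())
for X in([0,0,0],[.278,-.56,.245]): print(X,proj(fs,X),proj(fd,X))
E
```

```text
green [ 337  148   59   35 1157] [366.5 165.8] [[0.539, 0.367], [0.544, 0.356]] [[395, 159], [370, 148], [337, 169], [367, 182]]
green [ 208  305   68   81 3621] [242.3 346.4] [[0.543, 0.366], [0.543, 0.37]] [[230, 305], [208, 375], [257, 385], [275, 312]]
blue [ 296  222   73   60 2273] [332.  251.1] [[0.645, -0.012], [0.648, -0.019]] [[337, 222], [296, 259], [328, 281], [368, 239]]
blue [ 188  193   51   49 1894] [214.1 217.6] [[0.647, -0.01], [0.645, -0.002]] [[238, 193], [201, 194], [188, 238], [229, 241]]
red [197 307   8   5  11] [200.5 309.5] [[0.495, -0.338], [0.5, -0.341]] [[204, 310], [197, 311]]Traceback (most recent call last):
  File "<stdin>", line 7, in <module>
  File "h.py", line 20, in mask
    n,l,s,c=cv2.connectedComponentsWithStats(m); i=1+np.argmax(s[1:,4]); return (l==i).astype(np.uint8),s[i],c[i]
                                                     ~~~~~~~~~^^^^^^^^^
    return _wrapfunc(a, 'argmax', axis=axis, out=out, **kwds)
    return bound(*args, **kwds)
ValueError: attempt to get argmax of an empty sequence
```

```bash
python3 - <<'E'
from h import *
fs=grab("scene");fd=grab("side")
def tri(a,b):
    a=(a[0]/2.5+120,a[1]/2.5+130); b=(b[0]/2.14+180,b[1]/2.143+110)
    r=least_squares(lambda X:np.r_[proj(fs,X)-a,proj(fd,X)-b],[.5,0,.05]); return np.round(r.x,3),round(r.cost,2)
P=dict(gg=((456,123),(237,300)),gr=((599,155),(82,327)),vi=((305,238),(236,121)),ye=((147,281),(302,57)),pu=((430,370),(93,108)),pot=((475,48),(302,412)),tu=((55,312),(330,20)))
for k,(a,b) in P.items(): print(k,*tri(a,b))
C=dict(green=([(630,43),(693,76),(603,136),(541,100)],[(60,573),(167,596),(208,434),(109,416)]))
for a,b in[((630,43),(167,596)),((693,76),(60,573)),((603,136),(109,416)),((541,100),(208,434)),((541,229),(107,289)),((623,270),(18,284)),((526,381),(45,173)),((440,326),(129,177)),((263,402),(194,98)),((338,473),(121,91)),((175,600),(148,11)),((101,518),(220,17))]: print(*tri(a,b))
h=cv2.cvtColor(fs["image"],cv2.COLOR_RGB2HSV); print(h[330,208],proj(fs,[0,0,0]),proj(fd,[0,0,0]))
f=grab("wrist"); save(f,"pics/w0.png")
E
```

```text
gg [0.445 0.138 0.054] 0.24
gr [0.611 0.18  0.055] 0.23
vi [ 0.45  -0.129  0.082] 0.01
ye [ 0.364 -0.261  0.081] 0.0
pu [ 0.637 -0.177  0.057] 0.38
pot [0.377 0.282 0.053] 0.0
tu [ 0.324 -0.341  0.084] 0.08
[0.505 0.463 0.011] 0.27
[0.608 0.443 0.009] 0.27
[0.576 0.264 0.011] 0.01
[0.473 0.284 0.011] 0.62
[0.597 0.085 0.007] 0.17
[0.701 0.081 0.007] 0.06
[ 0.696 -0.105  0.009] 0.61
[ 0.588 -0.097  0.011] 1.58
[ 0.507 -0.266  0.005] 0.28
[ 0.612 -0.283  0.   ] 0.0
[ 0.587 -0.458  0.012] 0.05
[ 0.479 -0.443  0.012] 0.4
[  0 180 152] [167.15631085 166.63636828] [460.77932859 225.84078398]
```

The views agree on xy to a few mm by triangulation. The yellow bottle is at about (.364,-.261). The turquoise look-alike at (.324,-.341) is a different one and stays put. I'll turn the tool first so it closes along the trays' x.

{"op": "play_rows", "data": {"commands": [[0, 0, 0, 0, 0, -6.7], [0, 0, 0, 0, 0, -6.7], [0, 0, 0, 0, 0, -6.7], [0, 0, 0, 0, 0, -6.7]], "hand": 85}}

```text
time: 0.83
tool_pos: [0.2779, -0.5598, 0.2453]
tool_rot: [0.0, 0.893, 0.45, 0.0]
contact_force: [0.7, 0.1, -0.6]
gripper_width: 0.995
grasp_force: 0.0
```

{"op": "play_rows", "data": {"commands": [[0, 0, 0, 0, 0, -6.7], [0, 0, 0, 0, 0, -6.7], [0, 0, 0, 0, 0, -6.7], [0, 0, 0, 0, 0, -6.7], [0, 0, 0, 0, 0, 0]]}}

```text
time: 1.25
tool_pos: [0.2779, -0.5598, 0.2453]
tool_rot: [0.0, 0.765, 0.644, -0.0]
contact_force: [-0.5, 0.1, 0.6]
gripper_width: 0.998
grasp_force: 0.0
```

```bash
cat >> h.py <<'E'
from scipy.spatial.transform import Rotation as Ro
def pose():
    s=manip.state(); w,x,y,z=s["tool_rot"]; return np.array(s["tool_pos"]),Ro.from_quat([x,y,z,w]).as_matrix(),s
def delta(X):
    p,R,s=pose(); return np.round(R.T@(np.array(X)-p)*1000,1)
def wrist():
    p,R,s=pose(); f=imaging.grab_frame("wrist"); M=np.eye(4);M[:3,:3]=R;M[:3,3]=p
    W=np.linalg.inv(M@np.array(f["mount"])); f["R"]=W[:3,:3]; f["t"]=W[:3,3]; return f
def info():
    p,R,s=pose(); print("t",round(s["time"],2),"tcp",np.round(p,4),"xyaw",round(np.degrees(np.arctan2(R[1,0],R[0,0])),2),"zax",np.round(R[:,2],4),"w",round(s["gripper_width"]*85.4,1),"g",round(s["grasp_force"],1),"F",np.round(s["contact_force"],1))
E
python3 -c "
from h import *
info();print(delta([.364,-.261,.2]))"
```

```text
t 1.25 tcp [ 0.2779 -0.5598  0.2453] xyaw 80.11 zax [-0.e+00 -1.e-04 -1.e+00] w 85.2 g 0.0 F [-0.5  0.1  0.6]
[309.2  33.5  45.3]
```

{"op": "play_rows", "data": {"commands": [[30, 3, 0, 0, 0, 0], [30, 3, 0, 0, 0, 0], [30, 3, 0, 0, 0, 0], [30, 3, 0, 0, 0, 0], [30, 4, 0, 0, 0, 0]]}}

```text
time: 1.67
tool_pos: [0.3198, -0.4136, 0.2453]
tool_rot: [0.0, 0.767, 0.641, 0.0]
contact_force: [0.9, -0.6, 0.6]
gripper_width: 0.994
grasp_force: 0.0
```

{"op": "play_rows", "data": {"commands": [[30, 4, 9, 0, 0, 0], [30, 4, 9, 0, 0, 0], [30, 3, 9, 0, 0, 0], [30, 3, 9, 0, 0, 0], [39, 3, 9, 0, 0, 0]]}}

```text
time: 2.08
tool_pos: [0.3641, -0.2606, 0.2002]
tool_rot: [0.001, 0.768, 0.641, -0.0]
contact_force: [0.9, 0.1, 0.3]
gripper_width: 0.997
grasp_force: 0.0
```

{"op": "play_rows", "data": {"commands": [[0, 0, 0, 0, 0, 0], [0, 0, 0, 0, 0, 0]]}}

```text
time: 2.25
tool_pos: [0.3642, -0.2596, 0.1997]
tool_rot: [-0.0, 0.766, 0.643, -0.0]
contact_force: [-0.1, -0.5, 0.4]
gripper_width: 0.996
grasp_force: 0.0
```

```bash
python3 -c "
from h import *
info();f=wrist();save(f,'pics/w1.png');print(proj(f,[.364,-.261,.09]),proj(f,[.324,-.341,.09]))"
```

```text
t 2.25 tcp [ 0.3642 -0.2596  0.1997] xyaw 80.05 zax [-5.e-04  2.e-04 -1.e+00] w 85.1 g 0.0 F [-0.1 -0.5  0.4]
[282.34693498 217.30328832] [255.1903485  302.26529009]
```

View pics/w1.png

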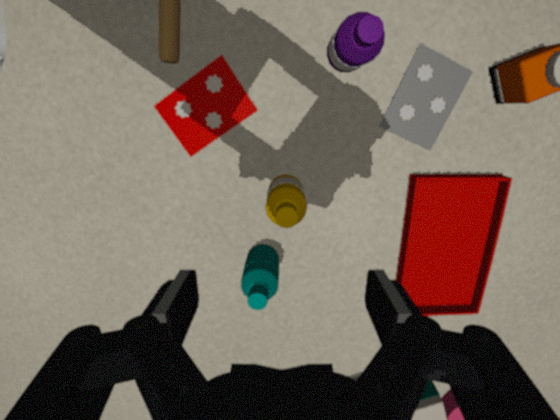

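Close view: the yellow cap is at (286,214), 5 px from the prediction (282,217). The turquoise bottle is separate at (258,299), and violet is at (369,28).

```bash
python3 - <<'E'
from h import *
f=wrist()
for u,v in((286,214),(369,28),(258,299)): print(np.round(onz(f,u,v,.09),4))
y=onz(f,286,214,.09); y[2]=.040; print(delta(y))
print("red", [np.round(onz(f,u,v,.02)[:2],3).tolist() for u,v in((410,174),(511,178),(480,314),(396,314))])
E
```

```text
[ 0.3676 -0.2603  0.09  ]
[ 0.4502 -0.1312  0.09  ]
[ 0.3272 -0.3398  0.09  ]
[  2.2   3.  160.9]
red [[0.502, -0.263], [0.615, -0.286], [0.589, -0.464], [0.479, -0.441]]
```

{"op": "play_rows", "data": {"commands": [[2, 3, 32, 0, 0, 0], [0, 0, 32, 0, 0, 0], [0, 0, 32, 0, 0, 0], [0, 0, 32, 0, 0, 0], [0, 0, 32, 0, 0, 0]]}}

```text
time: 2.77
tool_pos: [0.3675, -0.2616, 0.0398]
tool_rot: [0.001, 0.767, 0.641, -0.0]
contact_force: [0.8, -0.2, -0.8]
gripper_width: 0.996
grasp_force: 0.0
```

{"op": "play_rows", "data": {"commands": [[0, 0, 0, 0, 0, 0], [0, 0, 0, 0, 0, 0], [0, 0, 0, 0, 0, 0], [0, 0, 0, 0, 0, 0], [0, 0, 0, 0, 0, 0]], "hand": 25}}

```text
time: 3.18
tool_pos: [0.3692, -0.262, 0.0436]
tool_rot: [0.003, 0.766, 0.643, 0.0]
contact_force: [-0.6, -1.7, 4.8]
gripper_width: 0.453
grasp_force: 60.7
```

{"op": "play_rows", "data": {"commands": [[0, 0, 0, 0, 0, 0], [0, 0, 0, 0, 0, 0], [0, 0, 0, 0, 0, 0]]}}

```text
time: 3.43
tool_pos: [0.3692, -0.2619, 0.0435]
tool_rot: [0.003, 0.766, 0.643, -0.0]
contact_force: [-0.2, -1.5, 7.3]
gripper_width: 0.453
grasp_force: 60.9
```

{"op": "play_rows", "data": {"commands": [[0, 0, -20, 0, 0, 0], [0, 0, -30, 0, 0, 0], [0, 0, -30, 0, 0, 0], [0, 0, 0, 0, 0, 0]]}}

```text
time: 3.77
tool_pos: [0.3706, -0.2627, 0.1278]
tool_rot: [0.006, 0.766, 0.643, 0.001]
contact_force: [0.6, -1.0, 0.6]
gripper_width: 0.453
grasp_force: 60.7
```

```bash
python3 -c "
from h import *
info();print(delta([.539,-.402,.12]))"
```

```text
t 3.77 tcp [ 0.3706 -0.2627  0.1278] xyaw 80.01 zax [ 0.0093 -0.0091 -0.9999] w 38.7 g 60.7 F [ 0.6 -1.   0.6]
[-107.9  190.    10.6]
```

{"op": "play_rows", "data": {"commands": [[-21, 38, 2, 0.6, 0.4, 0], [-21, 38, 2, 0, 0, 0], [-22, 38, 2, 0, 0, 0], [-22, 38, 2, 0, 0, 0], [-22, 38, 2, 0, 0, 0]]}}

```text
time: 4.18
tool_pos: [0.529, -0.3933, 0.1084]
tool_rot: [-0.006, 0.766, 0.643, -0.001]
contact_force: [-0.1, -0.4, 0.0]
gripper_width: 0.454
grasp_force: 60.7
```

{"op": "play_rows", "data": {"commands": [[0, 0, 0, 0, 0, 0], [0, 0, 0, 0, 0, 0]]}}

```text
time: 4.35
tool_pos: [0.5282, -0.3929, 0.1066]
tool_rot: [-0.008, 0.766, 0.643, -0.001]
contact_force: [-1.2, 0.3, -1.6]
gripper_width: 0.451
grasp_force: 60.9
```

```bash
cat >> h.py <<'E'
def go(X):
    p,R,s=pose(); info(); print("shift",delta(X),"turn",np.round(np.degrees(R.T@np.cross(R[:,2],[0,0,-1])),2))
E
python3 -c "
from h import *
go([.539,-.402,.0475]);f=wrist();save(f,'pics/w2.png')"
```

```text
t 4.35 tcp [ 0.5282 -0.3929  0.1066] xyaw 79.99 zax [-0.0112  0.0108 -0.9999] w 38.5 g 60.9 F [-1.2  0.3 -1.6]
shift [-7.6 13.  58.9] turn [-0.74 -0.5   0.  ]
```

View pics/w2.png

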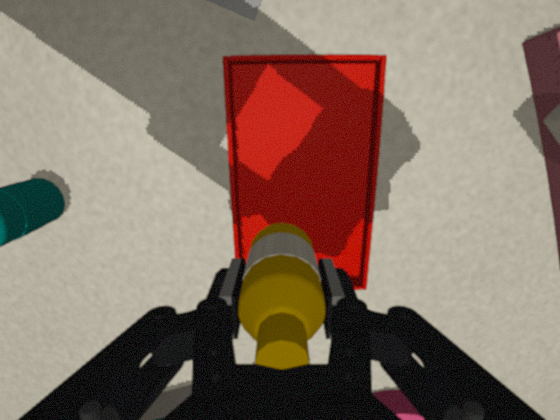

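Yellow is held upright over the red tray. I'll take out the tilt I added and lower it.

{"op": "play_rows", "data": {"commands": [[-4, 6, 10, -0.6, -0.4, 0], [-4, 7, 10, 0, 0, 0], [0, 0, 10, 0, 0, 0], [0, 0, 0, 0, 0, 0], [0, 0, 0, 0, 0, 0]]}}

```text
time: 4.82
tool_pos: [0.5377, -0.4012, 0.0782]
tool_rot: [-0.001, 0.766, 0.643, -0.0]
contact_force: [-0.2, -0.6, -0.8]
gripper_width: 0.452
grasp_force: 60.8
```

```bash
python3 -c "
from h import *
go([.539,-.402,.0475])"
```

```text
t 4.82 tcp [ 0.5377 -0.4012  0.0782] xyaw 80.01 zax [-0.0014  0.0013 -1.    ] w 38.6 g 60.8 F [-0.2 -0.6 -0.8]
shift [-0.6  1.4 30.7] turn [-0.09 -0.06  0.  ]
```

{"op": "play_rows", "data": {"commands": [[0, 1, 12, 0, 0, 0], [0, 0, 10, 0, 0, 0], [0, 0, 5, 0, 0, 0], [0, 0, 0, 0, 0, 0], [0, 0, 0, 0, 0, 0]]}}

```text
time: 5.23
tool_pos: [0.5394, -0.4021, 0.0506]
tool_rot: [-0.001, 0.766, 0.643, -0.0]
contact_force: [-0.2, -0.1, -1.2]
gripper_width: 0.451
grasp_force: 60.8
```

{"op": "play_rows", "data": {"commands": [[0, 0, 2, 0, 0, 0], [0, 0, 2, 0, 0, 0], [0, 0, 0, 0, 0, 0]]}}

```text
time: 5.48
tool_pos: [0.5401, -0.4028, 0.0477]
tool_rot: [0.0, 0.766, 0.643, 0.0]
contact_force: [-0.3, 0.5, -0.4]
gripper_width: 0.445
grasp_force: 60.9
```

{"op": "play_rows", "data": {"commands": [[0, 0, 1.5, 0, 0, 0], [0, 0, 0, 0, 0, 0], [0, 0, 0, 0, 0, 0]]}}

```text
time: 5.73
tool_pos: [0.5402, -0.4029, 0.0476]
tool_rot: [0.0, 0.766, 0.643, -0.0]
contact_force: [-1.8, 2.0, 5.6]
gripper_width: 0.452
grasp_force: 61.4
```

Contact with the tray floor. I'll release, back up, and head for violet.

{"op": "play_rows", "data": {"commands": [[0, 0, 0, 0, 0, 0], [0, 0, 0, 0, 0, 0], [0, 0, 0, 0, 0, 0], [0, 0, 0, 0, 0, 0], [0, 0, 0, 0, 0, 0]], "hand": 85}}

```text
time: 6.15
tool_pos: [0.5398, -0.4026, 0.0459]
tool_rot: [-0.0, 0.766, 0.643, -0.0]
contact_force: [-0.5, 0.9, -0.2]
gripper_width: 0.995
grasp_force: 0.0
```

{"op": "play_rows", "data": {"commands": [[0, 0, -20, 0, 0, 0], [0, 0, -30, 0, 0, 0], [0, 0, -30, 0, 0, 0], [0, 0, -35, 0, 0, 0], [0, 0, -35, 0, 0, 0]]}}

```text
time: 6.57
tool_pos: [0.5395, -0.4022, 0.1968]
tool_rot: [-0.001, 0.766, 0.643, -0.0]
contact_force: [1.2, -0.5, -0.3]
gripper_width: 0.993
grasp_force: 0.0
```

{"op": "play_rows", "data": {"commands": [[0, 0, 0, 0, 0, 0], [0, 0, 0, 0, 0, 0]]}}

```text
time: 6.73
tool_pos: [0.5414, -0.4039, 0.2002]
tool_rot: [0.004, 0.766, 0.643, 0.0]
contact_force: [-0.5, -0.0, -1.3]
gripper_width: 0.995
grasp_force: 0.0
```

```bash
python3 -c "
from h import *
go([.450,-.131,.2])"
```

```text
t 6.73 tcp [ 0.5414 -0.4039  0.2002] xyaw 80.0 zax [ 0.0052 -0.0048 -1.    ] w 84.9 g 0.0 F [-0.5 -0.  -1.3]
shift [ 252.9 -137.3   -1.6] turn [0.34 0.22 0.  ]
```

{"op": "play_rows", "data": {"commands": [[31, -17, 0, 0, 0, 0], [32, -17, 0, 0, 0, 0], [32, -17, 0, 0, 0, 0], [32, -17, 0, 0, 0, 0]]}}

```text
time: 7.07
tool_pos: [0.4934, -0.2639, 0.1936]
tool_rot: [-0.002, 0.766, 0.643, -0.0]
contact_force: [-1.0, -0.0, 1.2]
gripper_width: 0.996
grasp_force: 0.0
```

{"op": "play_rows", "data": {"commands": [[31, -17, 0, 0, 0, 0], [31, -17, 0, 0, 0, 0], [31, -17, 0, 0, 0, 0], [31, -17, 0, 0, 0, 0], [0, 0, 0, 0, 0, 0]]}}

```text
time: 7.48
tool_pos: [0.4468, -0.127, 0.1934]
tool_rot: [-0.003, 0.765, 0.644, -0.0]
contact_force: [-0.1, -0.0, -1.1]
gripper_width: 0.996
grasp_force: 0.0
```

{"op": "play_rows", "data": {"commands": [[0, 0, 0, 0, 0, 0], [0, 0, 0, 0, 0, 0]]}}

```text
time: 7.65
tool_pos: [0.4492, -0.1318, 0.1951]
tool_rot: [-0.001, 0.766, 0.643, -0.0]
contact_force: [1.1, 0.5, -0.3]
gripper_width: 0.999
grasp_force: 0.0
```

```bash
python3 -c "
from h import *
go([.450,-.131,.045]);f=wrist();save(f,'pics/w3.png');print(proj(f,[.45,-.131,.09]),proj(f,[.637,-.177,.06]))"
```

```text
t 7.65 tcp [ 0.4492 -0.1318  0.1951] xyaw 80.02 zax [-1.3e-03  2.0e-04 -1.0e+00] w 85.3 g 0.0 F [ 1.1  0.5 -0.3]
shift [  0.9   0.8 150.1] turn [-0.08  0.    0.  ]
[283.16887152 216.59110008] [481.08434882 218.82064014]
```

View pics/w3.png

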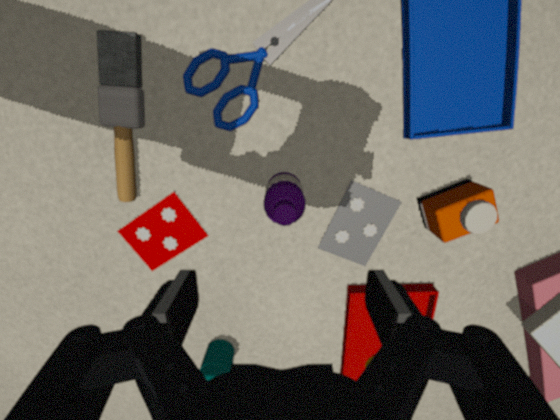

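The violet cap is at (285,212), as predicted. The punch button is at (480,218).

{"op": "play_rows", "data": {"commands": [[3, 2, 30, 0, 0, 0], [0, 0, 30, 0, 0, 0], [0, 0, 30, 0, 0, 0], [0, 0, 30, 0, 0, 0], [0, 0, 30, 0, 0, 0]]}}

```text
time: 8.12
tool_pos: [0.4522, -0.1304, 0.0445]
tool_rot: [0.0, 0.767, 0.642, -0.0]
contact_force: [-0.4, -0.3, 0.6]
gripper_width: 0.993
grasp_force: 0.0
```

{"op": "play_rows", "data": {"commands": [[0, 0, 0, 0, 0, 0], [0, 0, 0, 0, 0, 0], [0, 0, 0, 0, 0, 0], [0, 0, 0, 0, 0, 0], [0, 0, 0, 0, 0, 0]], "hand": 25}}

```text
time: 8.53
tool_pos: [0.4541, -0.1303, 0.0489]
tool_rot: [0.002, 0.766, 0.643, 0.001]
contact_force: [0.8, -0.6, -1.1]
gripper_width: 0.452
grasp_force: 60.1
```

{"op": "play_rows", "data": {"commands": [[0, 0, 0, 0, 0, 0], [0, 0, 0, 0, 0, 0], [0, 0, 0, 0, 0, 0]]}}

```text
time: 8.78
tool_pos: [0.454, -0.1303, 0.0488]
tool_rot: [0.002, 0.766, 0.643, 0.001]
contact_force: [-0.6, -0.7, 6.1]
gripper_width: 0.449
grasp_force: 60.8
```

{"op": "play_rows", "data": {"commands": [[0, 0, -15, 0, 0, 0], [0, 0, -30, 0, 0, 0], [0, 0, -30, 0, 0, 0], [0, 0, 0, 0, 0, 0], [0, 0, 0, 0, 0, 0]]}}

```text
time: 9.2
tool_pos: [0.4536, -0.1299, 0.1239]
tool_rot: [0.003, 0.766, 0.643, 0.001]
contact_force: [-0.5, 0.8, -1.9]
gripper_width: 0.448
grasp_force: 60.5
```

```bash
python3 -c "
from h import *
go([.5526,-.3236,.11])"
```

```text
t 9.2 tcp [ 0.4536 -0.1299  0.1239] xyaw 80.01 zax [ 0.0052 -0.0024 -1.    ] w 38.3 g 60.5 F [-0.5  0.8 -1.9]
shift [-173.6  131.    14.8] turn [0.32 0.08 0.  ]
```

{"op": "play_rows", "data": {"commands": [[-29, 22, 0, 0, 0, 0], [-29, 22, 0, 0, 0, 0], [-29, 22, 0, 0, 0, 0], [-29, 22, 0, 0, 0, 0], [-29, 22, 0, 0, 0, 0]]}}

```text
time: 9.62
tool_pos: [0.5347, -0.2918, 0.1188]
tool_rot: [-0.002, 0.766, 0.643, -0.0]
contact_force: [1.3, 0.3, 0.1]
gripper_width: 0.448
grasp_force: 60.5
```

{"op": "play_rows", "data": {"commands": [[-29, 22, 6, 0, 0, 0], [0, 0, 6, 0, 0, 0], [0, 0, 0, 0, 0, 0], [0, 0, 0, 0, 0, 0], [0, 0, 0, 0, 0, 0]]}}

```text
time: 10.03
tool_pos: [0.5509, -0.322, 0.1081]
tool_rot: [-0.001, 0.766, 0.643, -0.0]
contact_force: [0.7, 0.6, -0.4]
gripper_width: 0.448
grasp_force: 60.7
```

```bash
python3 -c "
from h import *
go([.5526,-.3236,.0525]);f=wrist();save(f,'pics/w4.png')"
```

```text
t 10.03 tcp [ 0.5509 -0.322   0.1081] xyaw 80.04 zax [-0.0017  0.0015 -1.    ] w 38.3 g 60.7 F [ 0.7  0.6 -0.4]
shift [-1.3  2.  55.6] turn [-0.11 -0.07  0.  ]
```

View pics/w4.png

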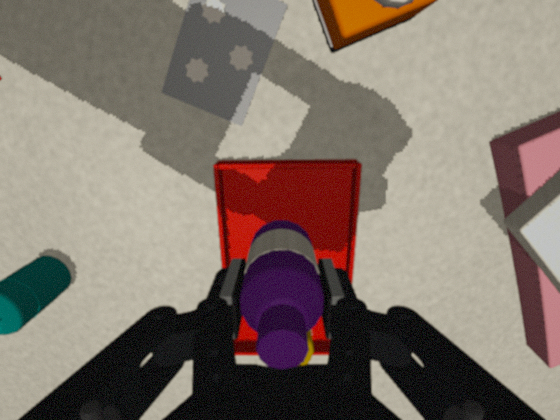

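Violet is held over the red tray, with yellow standing behind it at (308,350). Lowering.

{"op": "play_rows", "data": {"commands": [[-1, 2, 15, 0, 0, 0], [0, 0, 18, 0, 0, 0], [0, 0, 14, 0, 0, 0], [0, 0, 5, 0, 0, 0], [0, 0, 0, 0, 0, 0]]}}

```text
time: 10.5
tool_pos: [0.5522, -0.3234, 0.0544]
tool_rot: [-0.002, 0.766, 0.643, -0.0]
contact_force: [-1.1, 1.4, -0.2]
gripper_width: 0.447
grasp_force: 60.6
```

{"op": "play_rows", "data": {"commands": [[0, 0, 2, 0, 0, 0], [0, 0, 1.5, 0, 0, 0], [0, 0, 1, 0, 0, 0], [0, 0, 0, 0, 0, 0], [0, 0, 0, 0, 0, 0]]}}

```text
time: 10.92
tool_pos: [0.5539, -0.325, 0.0532]
tool_rot: [0.0, 0.766, 0.643, 0.0]
contact_force: [0.4, 0.1, -0.4]
gripper_width: 0.443
grasp_force: 60.6
```

{"op": "play_rows", "data": {"commands": [[0, 0, 0, 0, 0, 0], [0, 0, 0, 0, 0, 0], [0, 0, 0, 0, 0, 0], [0, 0, 0, 0, 0, 0], [0, 0, 0, 0, 0, 0]], "hand": 85}}

```text
time: 11.33
tool_pos: [0.5537, -0.3249, 0.0528]
tool_rot: [0.0, 0.766, 0.643, 0.0]
contact_force: [-0.6, 0.8, -0.0]
gripper_width: 0.995
grasp_force: 0.0
```

{"op": "play_rows", "data": {"commands": [[0, 0, -15, 0, 0, 0], [0, 0, -30, 0, 0, 0], [0, 0, -35, 0, 0, 0], [0, 0, -35, 0, 0, 0], [0, 0, -35, 0, 0, 0]]}}

```text
time: 11.75
tool_pos: [0.5535, -0.3247, 0.2054]
tool_rot: [0.0, 0.766, 0.643, 0.0]
contact_force: [1.0, 0.1, 0.4]
gripper_width: 0.996
grasp_force: 0.0
```

{"op": "play_rows", "data": {"commands": [[30, 11, 0, 0, 0, 0], [30, 11, 0, 0, 0, 0], [30, 11, 0, 0, 0, 0], [30, 12, 0, 0, 0, 0], [30, 12, 0, 0, 0, 0]]}}

```text
time: 12.17
tool_pos: [0.6365, -0.1857, 0.2043]
tool_rot: [0.001, 0.766, 0.643, 0.0]
contact_force: [-0.2, -0.9, -1.0]
gripper_width: 0.996
grasp_force: 0.0
```

{"op": "play_rows", "data": {"commands": [[0, 0, 0, 0, 0, 0], [0, 0, 0, 0, 0, 0]]}}

```text
time: 12.33
tool_pos: [0.6365, -0.1856, 0.2038]
tool_rot: [0.001, 0.765, 0.644, 0.0]
contact_force: [-0.5, 0.1, -0.6]
gripper_width: 0.99
grasp_force: 0.0
```

```bash
python3 -c "
from h import *
go([.637,-.177,.2]);f=wrist();save(f,'pics/w5.png');print(proj(f,[.637,-.177,.06]))"
```

```text
t 12.33 tcp [ 0.6365 -0.1856  0.2038] xyaw 80.17 zax [ 8.e-04 -7.e-04 -1.e+00] w 84.5 g 0.0 F [-0.5  0.1 -0.6]
shift [ 8.6 -1.   3.8] turn [0.05 0.03 0.  ]
[281.01476062 195.05455711]
```

View pics/w5.png

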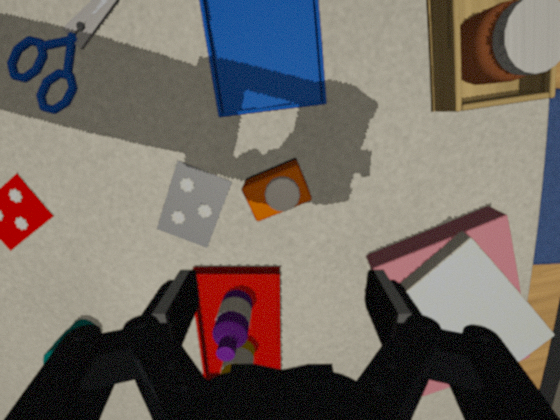

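The punch button is at (282,194), prediction (281,195). Now the punch's yaw from its lower top-face edge.

```bash
python3 - <<'E'
from h import *
f=wrist(); h=cv2.cvtColor(f["image"],cv2.COLOR_RGB2HSV)
m=cv2.inRange(h,(3,130,40),(18,255,255)); b=np.zeros_like(m); b[150:230,235:325]=m[150:230,235:325]
pts=[]
for u in range(262,306):
    v=np.where(b[:,u])[0]
    if len(v): pts.append(onz(f,u,v.max()+.5,.048)[:2])
pts=np.array(pts,np.float32); vx,vy,x,y=cv2.fitLine(pts,cv2.DIST_HUBER,0,.001,.001).ravel()
print("edge yaw",np.degrees(np.arctan2(vy,vx)),"len",np.linalg.norm(pts[-1]-pts[0]))
c=onz(f,282,194,.06)[:2]; n=np.array([-vy,vx]); print("button",c,"edge dist",n@(c-[x,y]))
for u in (245,250,256):print(u,np.where(b[:,u])[0][[0,-1]])
E
```

```text
edge yaw 49.720238 len 0.047168322
button [ 0.63758906 -0.17719326] edge dist 0.0029566355717238002
245 [182 193]
250 [177 205]
256 [174 217]
```

```bash
python3 - <<'E'
from h import *
f=wrist(); h=cv2.cvtColor(f["image"],cv2.COLOR_RGB2HSV)
print(h[155:226:3,270].tolist())
m=cv2.inRange(h,(0,110,30),(22,255,255)); m[:150]=0;m[232:]=0;m[:,:235]=0;m[:,325:]=0
print([int(np.where(m[:,u])[0].max()) for u in range(258,316,3) if m[:,u].any()])
c=max(cv2.findContours(m,0,1)[0],key=cv2.contourArea); r=cv2.minAreaRect(np.array([onz(f,*p,.044)[:2]*1000 for p in c[:,0]],np.float32)); print(r)
E
```

```text
[[24, 38, 102], [24, 35, 102], [19, 41, 105], [25, 32, 104], [13, 81, 44], [14, 210, 74], [14, 255, 82], [14, 255, 110], [9, 161, 98], [25, 31, 100], [18, 32, 120], [21, 36, 114], [26, 37, 111], [17, 39, 119], [18, 37, 116], [18, 30, 112], [10, 55, 106], [16, 255, 174], [15, 255, 181], [15, 255, 182], [12, 92, 161], [25, 29, 165], [22, 27, 167], [27, 31, 164]]
[219, 218, 217, 215, 214, 213, 212, 211, 209, 174, 175, 176, 178, 203, 202, 200, 200, 199]
((631.492431640625, -176.11062622070312), (61.80290603637695, 45.08662033081055), 13.250081062316895)
```

{"op": "play_rows", "data": {"commands": [[0, 0, 0, 0, 0, 6.77], [0, 0, 0, 0, 0, 6.77], [0, 0, 0, 0, 0, 6.77], [0, 0, 0, 0, 0, 6.77], [0, 0, 0, 0, 0, 6.77]]}}

```text
time: 12.9
tool_pos: [0.6351, -0.1885, 0.2028]
tool_rot: [0.0, 0.922, 0.388, -0.0]
contact_force: [0.1, -1.1, -1.0]
gripper_width: 0.993
grasp_force: 0.0
```

{"op": "play_rows", "data": {"commands": [[0, 0, 0, 0, 0, 6.77], [0, 0, 0, 0, 0, 6.77], [0, 0, 0, 0, 0, 6.77], [0, 0, 0, 0, 0, 6.77], [0, 0, 0, 0, 0, 6.77]]}}

```text
time: 13.32
tool_pos: [0.6351, -0.1885, 0.2028]
tool_rot: [0.0, 0.995, 0.103, -0.0]
contact_force: [0.1, -0.4, 0.6]
gripper_width: 0.995
grasp_force: 0.0
```

{"op": "play_rows", "data": {"commands": [[0, 0, 0, 0, 0, 0], [0, 0, 0, 0, 0, 0], [0, 0, 0, 0, 0, 0]]}}

```text
time: 13.57
tool_pos: [0.6355, -0.1877, 0.2027]
tool_rot: [0.0, 0.994, 0.108, -0.0]
contact_force: [0.9, -0.5, -0.5]
gripper_width: 0.992
grasp_force: 0.0
```

```bash
python3 - <<'E'
from h import *
go([.637,-.177,.028]);f=wrist()
h=cv2.cvtColor(f["image"],cv2.COLOR_RGB2HSV);m=cv2.inRange(h,(0,110,30),(22,255,255)); u,v=proj(f,[.637,-.177,.05]).astype(int); z=np.zeros_like(m); z[v-70:v+70,u-70:u+70]=m[v-70:v+70,u-70:u+70]
c=max(cv2.findContours(z,0,1)[0],key=cv2.contourArea); r=cv2.minAreaRect(np.array([onz(f,*p,.046)[:2]*1000 for p in c[:,0]],np.float32)); print(u,v,r,cv2.minAreaRect(c))
save(f,"pics/w6.png"); cv2.imwrite("pics/w6c.png",cv2.resize(f["image"][v-70:v+70,u-70:u+70,::-1],None,fx=3,fy=3))
E
```

```text
t 13.57 tcp [ 0.6355 -0.1877  0.2027] xyaw 12.38 zax [ 0.e+00 -1.e-04 -1.e+00] w 84.7 g 0.0 F [ 0.9 -0.5 -0.5]
shift [  3.8 -10.2 174.7] turn [0. 0. 0.]
272 195 ((635.05712890625, -177.8531494140625), (67.23767852783203, 39.27179718017578), 13.13752555847168) ((273.0, 195.5), (65.0, 40.0), 90.0)
```

View pics/w6c.png

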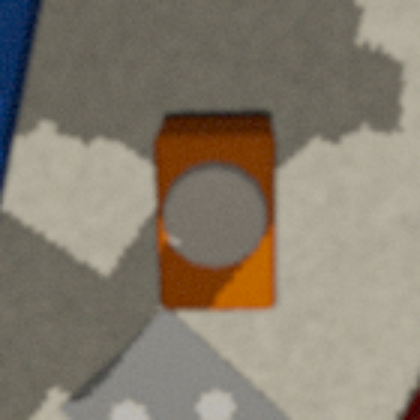

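The crop shows the punch square to the picture, centred at (274,197), so the yaw is right. Grasping it.

{"op": "play_rows", "data": {"commands": [[3, -5, 34, 0, 0, 0], [0, -5, 35, 0, 0, 0], [0, 0, 35, 0, 0, 0], [0, 0, 35, 0, 0, 0], [0, 0, 34, 0, 0, 0]]}}

```text
time: 14.03
tool_pos: [0.6364, -0.1765, 0.0281]
tool_rot: [0.0, 0.994, 0.108, 0.0]
contact_force: [0.4, 0.5, -0.5]
gripper_width: 0.996
grasp_force: 0.0
```

{"op": "play_rows", "data": {"commands": [[0, 0, 0, 0, 0, 0], [0, 0, 0, 0, 0, 0], [0, 0, 0, 0, 0, 0], [0, 0, 0, 0, 0, 0], [0, 0, 0, 0, 0, 0]], "hand": 25}}

```text
time: 14.45
tool_pos: [0.6392, -0.1776, 0.0336]
tool_rot: [0.002, 0.994, 0.107, 0.003]
contact_force: [2.4, -0.8, 12.2]
gripper_width: 0.458
grasp_force: 63.3
```

{"op": "play_rows", "data": {"commands": [[0, 0, 0, 0, 0, 0], [0, 0, 0, 0, 0, 0], [0, 0, 0, 0, 0, 0]]}}

```text
time: 14.7
tool_pos: [0.6392, -0.1776, 0.0336]
tool_rot: [0.002, 0.994, 0.107, 0.003]
contact_force: [0.7, -0.8, 6.5]
gripper_width: 0.457
grasp_force: 62.1
```

{"op": "play_rows", "data": {"commands": [[0, 0, -15, 0, 0, 0], [0, 0, -25, 0, 0, 0], [0, 0, -25, 0, 0, 0], [0, 0, 0, 0, 0, 0], [0, 0, 0, 0, 0, 0]]}}

```text
time: 15.12
tool_pos: [0.638, -0.177, 0.0976]
tool_rot: [0.001, 0.994, 0.107, 0.002]
contact_force: [0.3, -0.4, -2.2]
gripper_width: 0.457
grasp_force: 61.2
```

```bash
python3 -c "
from h import *
go([.646,-.010,.09])"
```

```text
t 15.12 tcp [ 0.638  -0.177   0.0976] xyaw 12.31 zax [ 0.0044 -0.0017 -1.    ] w 39.0 g 61.2 F [ 0.3 -0.4 -2.2]
shift [  43.4 -161.5    7.4] turn [ 0.15 -0.23  0.  ]
```

{"op": "play_rows", "data": {"commands": [[9, -32, 0, 0, 0, 0], [9, -32, 0, 0, 0, 0], [9, -32, 0, 0, 0, 0], [8, -32, 0, 0, 0, 0], [8, -33, 0, 0, 0, 0]]}}

```text
time: 15.53
tool_pos: [0.6427, -0.0086, 0.0925]
tool_rot: [-0.0, 0.994, 0.107, -0.002]
contact_force: [1.1, 0.2, -1.8]
gripper_width: 0.462
grasp_force: 61.3
```

{"op": "play_rows", "data": {"commands": [[0, 0, 15, 0, 0, 0], [0, 0, 15, 0, 0, 0], [0, 0, 0, 0, 0, 0], [0, 0, 0, 0, 0, 0]]}}

```text
time: 15.87
tool_pos: [0.642, -0.0108, 0.0613]
tool_rot: [-0.001, 0.994, 0.107, -0.003]
contact_force: [0.8, 0.3, -1.3]
gripper_width: 0.457
grasp_force: 61.3
```

```bash
python3 -c "
from h import *
go([.646,-.010,.0376])"
```

```text
t 15.87 tcp [ 0.642  -0.0108  0.0613] xyaw 12.24 zax [-6.e-03  5.e-04 -1.e+00] w 39.0 g 61.3 F [ 0.8  0.3 -1.3]
shift [ 4.2  0.1 23.7] turn [-0.1   0.33  0.  ]
```

{"op": "play_rows", "data": {"commands": [[4, 0, 10, 0, 0, 0], [0, 0, 8, 0, 0, 0], [0, 0, 4, 0, 0, 0], [0, 0, 0, 0, 0, 0], [0, 0, 0, 0, 0, 0]]}}

```text
time: 16.28
tool_pos: [0.648, -0.0096, 0.0421]
tool_rot: [-0.0, 0.994, 0.107, -0.0]
contact_force: [0.2, 1.0, -1.6]
gripper_width: 0.463
grasp_force: 61.3
```

{"op": "play_rows", "data": {"commands": [[0, 0, 2, 0, 0, 0], [0, 0, 2, 0, 0, 0], [0, 0, 0, 0, 0, 0], [0, 0, 0, 0, 0, 0]]}}

```text
time: 16.62
tool_pos: [0.6482, -0.0092, 0.0387]
tool_rot: [-0.0, 0.994, 0.107, 0.0]
contact_force: [0.6, 0.9, -2.4]
gripper_width: 0.457
grasp_force: 61.3
```

{"op": "play_rows", "data": {"commands": [[0, 0, 1.5, 0, 0, 0], [0, 0, 0, 0, 0, 0], [0, 0, 0, 0, 0, 0]]}}

```text
time: 16.87
tool_pos: [0.6486, -0.0092, 0.0377]
tool_rot: [0.0, 0.994, 0.107, 0.0]
contact_force: [-0.6, 1.1, 1.1]
gripper_width: 0.455
grasp_force: 61.5
```

{"op": "play_rows", "data": {"commands": [[0, 0, 0.5, 0, 0, 0], [0, 0, 0, 0, 0, 0], [0, 0, 0, 0, 0, 0]]}}

```text
time: 17.12
tool_pos: [0.6486, -0.0092, 0.0377]
tool_rot: [0.0, 0.994, 0.107, 0.0]
contact_force: [-3.1, -0.3, 5.1]
gripper_width: 0.459
grasp_force: 62.2
```

{"op": "play_rows", "data": {"commands": [[0, 0, 0, 0, 0, 0], [0, 0, 0, 0, 0, 0], [0, 0, 0, 0, 0, 0], [0, 0, 0, 0, 0, 0], [0, 0, 0, 0, 0, 0]], "hand": 85}}

```text
time: 17.53
tool_pos: [0.6481, -0.0093, 0.0363]
tool_rot: [-0.0, 0.994, 0.107, -0.0]
contact_force: [0.0, -0.3, 0.5]
gripper_width: 0.996
grasp_force: 0.0
```

{"op": "play_rows", "data": {"commands": [[0, 0, -15, 0, 0, 0], [0, 0, -35, 0, 0, 0], [0, 0, -35, 0, 0, 0], [0, 0, -35, 0, 0, 0], [0, 0, -35, 0, 0, 0]]}}

```text
time: 17.95
tool_pos: [0.6481, -0.0092, 0.1945]
tool_rot: [0.0, 0.994, 0.107, 0.0]
contact_force: [1.1, 0.8, 0.1]
gripper_width: 0.993
grasp_force: 0.0
```

{"op": "play_rows", "data": {"commands": [[0, -30, 0, 0, 0, 0], [0, -30, 0, 0, 0, 0], [0, 0, 0, 0, 0, -6.77], [0, 0, 0, 0, 0, -6.77], [0, 0, 0, 0, 0, -6.77]]}}

```text
time: 18.37
tool_pos: [0.6355, 0.0501, 0.1932]
tool_rot: [0.0, 0.959, 0.284, 0.001]
contact_force: [-0.1, 0.1, -0.3]
gripper_width: 0.998
grasp_force: 0.0
```

{"op": "play_rows", "data": {"commands": [[0, 0, 0, 0, 0, -6.77], [0, 0, 0, 0, 0, -6.77], [0, 0, 0, 0, 0, -6.77], [0, 0, 0, 0, 0, -6.77], [0, 0, 0, 0, 0, -6.77]]}}

```text
time: 18.78
tool_pos: [0.6356, 0.0494, 0.193]
tool_rot: [0.0, 0.835, 0.55, 0.0]
contact_force: [-0.4, -0.6, -0.4]
gripper_width: 0.991
grasp_force: 0.0
```

{"op": "play_rows", "data": {"commands": [[0, 0, 0, 0, 0, -6.77], [0, 0, 0, 0, 0, -6.77], [0, 0, 0, 0, 0, 0], [0, 0, 0, 0, 0, 0]]}}

```text
time: 19.12
tool_pos: [0.6356, 0.0494, 0.1926]
tool_rot: [0.0, 0.767, 0.642, 0.0]
contact_force: [-0.0, -0.1, -0.3]
gripper_width: 0.994
grasp_force: 0.0
```

```bash
python3 -c "
from h import *
go([.611,.18,.2])"
```

```text
t 19.12 tcp [0.6356 0.0494 0.1926] xyaw 79.83 zax [ 0.001 -0.    -1.   ] w 84.9 g 0.0 F [-0.  -0.1 -0.3]
shift [124.2 -47.2  -7.5] turn [ 0.06 -0.01  0.  ]
```

{"op": "play_rows", "data": {"commands": [[31, -12, 0, 0, 0, 0], [31, -12, 0, 0, 0, 0], [31, -12, 0, 0, 0, 0], [31, -11, 0, 0, 0, 0], [0, 0, 0, 0, 0, 0]]}}

```text
time: 19.53
tool_pos: [0.6094, 0.1845, 0.1922]
tool_rot: [-0.001, 0.765, 0.644, 0.001]
contact_force: [-0.3, 0.2, 0.3]
gripper_width: 0.988
grasp_force: 0.0
```

{"op": "play_rows", "data": {"commands": [[0, 0, 0, 0, 0, 0], [0, 0, 0, 0, 0, 0]]}}

```text
time: 19.7
tool_pos: [0.6108, 0.1794, 0.1919]
tool_rot: [0.0, 0.766, 0.642, -0.0]
contact_force: [-0.4, 0.4, 0.3]
gripper_width: 0.997
grasp_force: 0.0
```

```bash
python3 -c "
from h import *
go([.611,.18,.036]);f=wrist();save(f,'pics/w7.png');print(proj(f,[.611,.18,.064]),proj(f,[.445,.138,.064]))"
```

```text
t 19.7 tcp [0.6108 0.1794 0.1919] xyaw 79.94 zax [ 4.e-04 -5.e-04 -1.e+00] w 85.1 g 0.0 F [-0.4  0.4  0.3]
shift [  0.7   0.  155.9] turn [0.03 0.02 0.  ]
[282.25282117 208.3054569 ] [126.33615421 274.93010839]
```

View pics/w7.png

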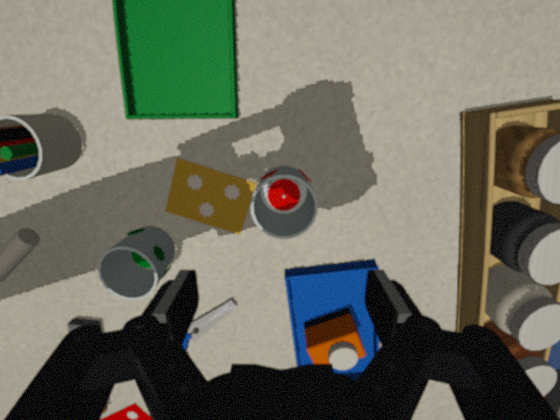

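The red glass rim is centred at (284,206), as predicted. The green glass rim is at (129,269), 6 px off. The punch stands in the blue tray.

{"op": "play_rows", "data": {"commands": [[2, 1.5, 31, 0, 0, 0], [0, 0, 31, 0, 0, 0], [0, 0, 31, 0, 0, 0], [0, 0, 31, 0, 0, 0], [0, 0, 31, 0, 0, 0]]}}

```text
time: 20.17
tool_pos: [0.613, 0.1798, 0.0355]
tool_rot: [0.0, 0.767, 0.642, 0.0]
contact_force: [-0.2, -0.3, -0.4]
gripper_width: 0.995
grasp_force: 0.0
```

{"op": "play_rows", "data": {"commands": [[0, 0, 0, 0, 0, 0], [0, 0, 0, 0, 0, 0], [0, 0, 0, 0, 0, 0], [0, 0, 0, 0, 0, 0], [0, 0, 0, 0, 0, 0]], "hand": 45}}

```text
time: 20.58
tool_pos: [0.6144, 0.1815, 0.0395]
tool_rot: [0.001, 0.766, 0.643, 0.002]
contact_force: [0.4, -0.2, -1.3]
gripper_width: 0.707
grasp_force: 64.9
```

{"op": "play_rows", "data": {"commands": [[0, 0, 0, 0, 0, 0], [0, 0, 0, 0, 0, 0]]}}

```text
time: 20.75
tool_pos: [0.6132, 0.1815, 0.038]
tool_rot: [0.001, 0.766, 0.643, 0.001]
contact_force: [0.0, -0.5, -1.4]
gripper_width: 0.709
grasp_force: 64.9
```

{"op": "play_rows", "data": {"commands": [[0, 0, -10, 0, 0, 0], [0, 0, -25, 0, 0, 0], [0, 0, -25, 0, 0, 0], [0, 0, 0, 0, 0, 0], [0, 0, 0, 0, 0, 0]]}}

```text
time: 21.17
tool_pos: [0.6143, 0.1818, 0.0997]
tool_rot: [0.001, 0.766, 0.643, 0.002]
contact_force: [-1.3, 0.9, -1.5]
gripper_width: 0.707
grasp_force: 65.2
```

```bash
python3 -c "
from h import *
go([.548,.406,.09])"
```

```text
t 21.17 tcp [0.6143 0.1818 0.0997] xyaw 80.01 zax [ 5.3e-03  9.0e-04 -1.0e+00] w 60.4 g 65.2 F [-1.3  0.9 -1.5]
shift [ 209.3 -104.2    9.5] turn [ 0.29 -0.11  0.  ]
```

{"op": "play_rows", "data": {"commands": [[30, -15, 0, 0, 0, 0], [30, -15, 0, 0, 0, 0], [30, -15, 0, 0, 0, 0], [30, -15, 0, 0, 0, 0]]}}

```text
time: 21.5
tool_pos: [0.5727, 0.3106, 0.0948]
tool_rot: [-0.0, 0.766, 0.643, -0.001]
contact_force: [0.5, 0.8, -0.8]
gripper_width: 0.706
grasp_force: 65.2
```

{"op": "play_rows", "data": {"commands": [[30, -15, 0, 0, 0, 0], [30, -15, 0, 0, 0, 0], [29, -14, 0, 0, 0, 0], [0, 0, 0, 0, 0, 0], [0, 0, 0, 0, 0, 0]]}}

```text
time: 21.92
tool_pos: [0.5446, 0.4063, 0.0947]
tool_rot: [-0.0, 0.765, 0.644, -0.001]
contact_force: [0.0, -0.9, -2.3]
gripper_width: 0.708
grasp_force: 65.3
```

```bash
python3 - <<'E'
from h import *
go([.548,.406,.042]);f=wrist();save(f,'pics/w8.png')
p,R,s=pose(); print(R.T[0]@(np.array([0,0,0])), [np.round(proj(f,[.541+a*.985+b*.174,.365-a*.174+b*.985,.02])) for a,b in((-.055,-.09),(.055,-.09),(.055,.09),(-.055,.09))])
E
```

```text
t 21.92 tcp [0.5446 0.4063 0.0947] xyaw 80.18 zax [-0.0024 -0.0017 -1.    ] w 60.5 g 65.3 F [ 0.  -0.9 -2.3]
shift [ 0.4  3.5 52.7] turn [-0.12  0.12  0.  ]
0.0 [array([224., 366.]), array([347., 367.]), array([368., 166.]), array([208., 165.])]
```

View pics/w8.png

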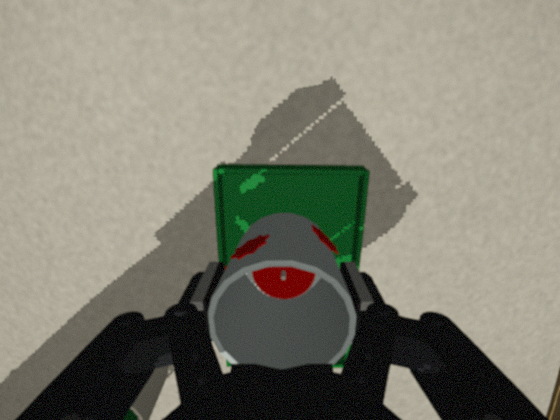

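The tray's far corners at (214,167) and (368,167) match the prediction, and the red glass is held upright. Lowering.

{"op": "play_rows", "data": {"commands": [[0, 4, 16, 0, 0, 0], [0, 0, 16, 0, 0, 0], [0, 0, 12, 0, 0, 0], [0, 0, 3, 0, 0, 0], [0, 0, 0, 0, 0, 0]]}}

```text
time: 22.38
tool_pos: [0.5488, 0.4028, 0.0461]
tool_rot: [-0.0, 0.766, 0.642, -0.003]
contact_force: [-0.8, -0.1, -1.2]
gripper_width: 0.707
grasp_force: 65.3
```

{"op": "play_rows", "data": {"commands": [[0, 0, 2, 0, 0, 0], [0, 0, 1.5, 0, 0, 0], [0, 0, 0, 0, 0, 0], [0, 0, 0, 0, 0, 0]]}}

```text
time: 22.72
tool_pos: [0.5507, 0.4048, 0.0469]
tool_rot: [0.0, 0.766, 0.643, 0.001]
contact_force: [-0.4, -0.1, -1.3]
gripper_width: 0.704
grasp_force: 65.3
```

{"op": "play_rows", "data": {"commands": [[0, 0, 1.5, 0, 0, 0], [0, 0, 0, 0, 0, 0], [0, 0, 0, 0, 0, 0]]}}

```text
time: 22.97
tool_pos: [0.5503, 0.4046, 0.0448]
tool_rot: [0.0, 0.766, 0.643, 0.0]
contact_force: [1.1, 0.9, -0.4]
gripper_width: 0.704
grasp_force: 65.3
```

{"op": "play_rows", "data": {"commands": [[0, 0, 1.5, 0, 0, 0], [0, 0, 0, 0, 0, 0], [0, 0, 0, 0, 0, 0]]}}

```text
time: 23.22
tool_pos: [0.5502, 0.4045, 0.0429]
tool_rot: [-0.0, 0.766, 0.643, -0.0]
contact_force: [-1.1, -0.2, -2.1]
gripper_width: 0.702
grasp_force: 65.3
```

{"op": "play_rows", "data": {"commands": [[0, 0, 1, 0, 0, 0], [0, 0, 0, 0, 0, 0], [0, 0, 0, 0, 0, 0], [0, 0, 0, 0, 0, 0]]}}

```text
time: 23.55
tool_pos: [0.5503, 0.4045, 0.0421]
tool_rot: [-0.0, 0.766, 0.643, -0.0]
contact_force: [-0.5, 0.6, -1.0]
gripper_width: 0.706
grasp_force: 65.3
```

{"op": "play_rows", "data": {"commands": [[0, 0, 1, 0, 0, 0], [0, 0, 0, 0, 0, 0], [0, 0, 0, 0, 0, 0]]}}

```text
time: 23.8
tool_pos: [0.5502, 0.4045, 0.041]
tool_rot: [-0.0, 0.766, 0.643, -0.0]
contact_force: [-0.6, -0.8, -1.9]
gripper_width: 0.703
grasp_force: 65.3
```

{"op": "play_rows", "data": {"commands": [[0, 0, 1, 0, 0, 0], [0, 0, 0, 0, 0, 0], [0, 0, 0, 0, 0, 0]]}}

```text
time: 24.05
tool_pos: [0.5502, 0.4045, 0.04]
tool_rot: [-0.0, 0.766, 0.643, -0.0]
contact_force: [0.3, 0.0, -1.2]
gripper_width: 0.703
grasp_force: 65.3
```

{"op": "play_rows", "data": {"commands": [[0, 0, 1, 0, 0, 0], [0, 0, 0, 0, 0, 0], [0, 0, 0, 0, 0, 0]]}}

```text
time: 24.3
tool_pos: [0.5505, 0.4047, 0.0396]
tool_rot: [-0.0, 0.766, 0.643, 0.0]
contact_force: [-1.7, -0.9, 1.9]
gripper_width: 0.707
grasp_force: 65.2
```

{"op": "play_rows", "data": {"commands": [[0, 0, 1, 0, 0, 0], [0, 0, 0, 0, 0, 0], [0, 0, 0, 0, 0, 0]]}}

```text
time: 24.55
tool_pos: [0.5506, 0.4049, 0.0395]
tool_rot: [-0.0, 0.766, 0.643, 0.0]
contact_force: [-1.4, -1.4, 5.3]
gripper_width: 0.705
grasp_force: 65.2
```

```bash
python3 -c "
from h import *
go([.548,.406,.038])
f=grab('side');save(f,'pics/sd2.png');g=f['image'][290:400,190:300,::-1];cv2.imwrite('pics/sd2c.png',cv2.resize(g,None,fx=5,fy=5,interpolation=cv2.INTER_CUBIC))"
```

```text
t 24.55 tcp [0.5506 0.4049 0.0395] xyaw 80.01 zax [ 3.e-04  6.e-04 -1.e+00] w 60.2 g 65.2 F [-1.4 -1.4  5.3]
shift [ 0.6 -2.7  1.5] turn [ 0.01 -0.03  0.  ]
```

View pics/sd2c.png

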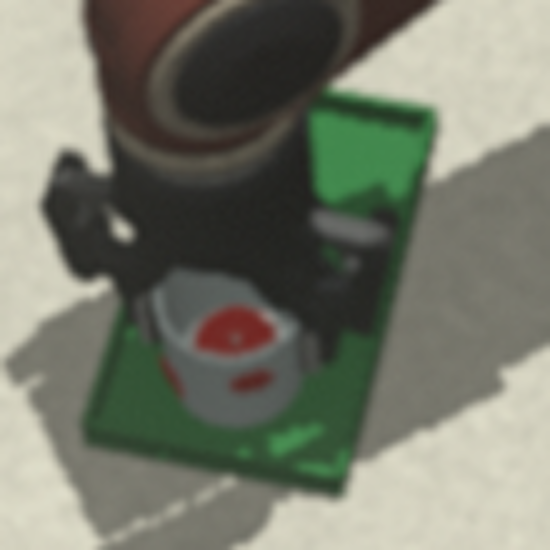

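Floor contact (5 N), and the side view shows the red glass standing in the green tray. I'll release it and go to the green glass.

{"op": "play_rows", "data": {"commands": [[0, 0, -1, 0, 0, 0], [0, 0, 0, 0, 0, 0], [0, 0, 0, 0, 0, 0], [0, 0, 0, 0, 0, 0], [0, 0, 0, 0, 0, 0]], "hand": 85}}

```text
time: 25.02
tool_pos: [0.5502, 0.4044, 0.0388]
tool_rot: [-0.0, 0.766, 0.643, -0.0]
contact_force: [0.1, -0.4, 0.1]
gripper_width: 0.995
grasp_force: 0.0
```

{"op": "play_rows", "data": {"commands": [[0, 0, -15, 0, 0, 0], [0, 0, -35, 0, 0, 0], [0, 0, -35, 0, 0, 0], [0, 0, -35, 0, 0, 0], [0, 0, -35, 0, 0, 0]]}}

```text
time: 25.43
tool_pos: [0.5502, 0.4045, 0.1969]
tool_rot: [0.0, 0.766, 0.643, 0.0]
contact_force: [0.8, 0.1, 0.1]
gripper_width: 0.992
grasp_force: 0.0
```

```bash
python3 -c "
from h import *
go([.448,.142,.19])
f=dict(imaging.grab_frame('wrist')); 
import numpy as np
R=np.column_stack([[np.cos(a:=np.radians(79.94)),np.sin(a),0],[np.sin(a),-np.cos(a),0],[0,0,-1]]);M=np.eye(4);M[:3,:3]=R;M[:3,3]=[.6108,.1794,.1919]
W=np.linalg.inv(M@f['mount']);f['R']=W[:3,:3];f['t']=W[:3,3];print(onz(f,129,269,.064),onz(f,284,206,.064))"
```

```text
t 25.43 tcp [0.5502 0.4045 0.1969] xyaw 80.0 zax [ 7.e-04  4.e-04 -1.e+00] w 84.7 g 0.0 F [0.8 0.1 0.1]
shift [-276.2  -55.1    6.8] turn [ 0.04 -0.03  0.  ]
[0.45006491 0.14404475 0.064     ] [0.6128955  0.18193221 0.064     ]
```

{"op": "play_rows", "data": {"commands": [[-30, -6, 0, 0, 0, 0], [-30, -6, 0, 0, 0, 0], [-30, -6, 0, 0, 0, 0], [-30, -6, 0, 0, 0, 0], [-30, -6, 0, 0, 0, 0]]}}

```text
time: 25.9
tool_pos: [0.4941, 0.261, 0.195]
tool_rot: [0.0, 0.766, 0.643, 0.001]
contact_force: [0.9, 0.6, 1.6]
gripper_width: 0.996
grasp_force: 0.0
```

{"op": "play_rows", "data": {"commands": [[-31, -6, 0, 0, 0, 0], [-31, -6, 0, 0, 0, 0], [-31, -6, 0, 0, 0, 0], [-31, -6, 0, 0, 0, 0], [0, 0, 0, 0, 0, 0]]}}

```text
time: 26.32
tool_pos: [0.4482, 0.1408, 0.1946]
tool_rot: [0.001, 0.767, 0.641, -0.0]
contact_force: [0.7, -0.4, 0.5]
gripper_width: 0.994
grasp_force: 0.0
```

{"op": "play_rows", "data": {"commands": [[0, 0, 0, 0, 0, 0], [0, 0, 0, 0, 0, 0]]}}

```text
time: 26.48
tool_pos: [0.45, 0.1443, 0.195]
tool_rot: [0.0, 0.766, 0.643, 0.001]
contact_force: [1.1, -0.7, 0.3]
gripper_width: 0.995
grasp_force: 0.0
```

```bash
python3 - <<'E'
from h import *
go([.4495,.1435,.036]); f=wrist(); save(f,"pics/w9.png")
g=cv2.cvtColor(f["image"],cv2.COLOR_RGB2GRAY); u,v=proj(f,[.4495,.1435,.064]).astype(int); print(u,v)
c=cv2.HoughCircles(g[v-60:v+60,u-60:u+60].copy(),cv2.HOUGH_GRADIENT,1,30,param1=80,param2=12,minRadius=27,maxRadius=40)
for q in c[0][:3]: print(q, np.round(onz(f,q[0]+u-60,q[1]+v-60,.064),4))
E
```

```text
t 26.48 tcp [0.45   0.1443 0.195 ] xyaw 79.98 zax [ 1.8e-03  7.0e-04 -1.0e+00] w 84.9 g 0.0 F [ 1.1 -0.7  0.3]
shift [ -1.1  -0.6 159. ] turn [ 0.09 -0.06  0.  ]
281 209
[57.5 60.5 33.8] [0.4466 0.1435 0.064 ]
```

{"op": "play_rows", "data": {"commands": [[-1, -2, 31, 0, 0, 0], [0, 0, 32, 0, 0, 0], [0, 0, 32, 0, 0, 0], [0, 0, 32, 0, 0, 0], [0, 0, 31, 0, 0, 0]]}}

```text
time: 26.95
tool_pos: [0.4477, 0.1446, 0.0348]
tool_rot: [0.0, 0.765, 0.644, 0.0]
contact_force: [0.3, 0.3, 0.7]
gripper_width: 0.995
grasp_force: 0.0
```

{"op": "play_rows", "data": {"commands": [[0, 0, 0, 0, 0, 0], [0, 0, 0, 0, 0, 0], [0, 0, 0, 0, 0, 0], [0, 0, 0, 0, 0, 0], [0, 0, 0, 0, 0, 0]], "hand": 45}}

```text
time: 27.37
tool_pos: [0.4493, 0.1439, 0.0385]
tool_rot: [0.001, 0.766, 0.643, 0.002]
contact_force: [-0.3, -0.4, -1.4]
gripper_width: 0.698
grasp_force: 63.8
```

{"op": "play_rows", "data": {"commands": [[0, 0, 0, 0, 0, 0], [0, 0, 0, 0, 0, 0]]}}

```text
time: 27.53
tool_pos: [0.4482, 0.1436, 0.0373]
tool_rot: [0.001, 0.766, 0.643, 0.001]
contact_force: [-0.7, 0.2, -0.9]
gripper_width: 0.7
grasp_force: 63.8
```

{"op": "play_rows", "data": {"commands": [[0, 0, -10, 0, 0, 0], [0, 0, -25, 0, 0, 0], [0, 0, -25, 0, 0, 0], [0, 0, 0, 0, 0, 0], [0, 0, 0, 0, 0, 0]]}}

```text
time: 27.95
tool_pos: [0.449, 0.1437, 0.0987]
tool_rot: [0.001, 0.766, 0.643, 0.002]
contact_force: [0.5, 0.1, -1.4]
gripper_width: 0.702
grasp_force: 64.3
```

```bash
python3 -c "
from h import *
go([.536,.322,.09])"
```

```text
t 27.95 tcp [0.449  0.1437 0.0987] xyaw 80.0 zax [ 5.e-03  8.e-04 -1.e+00] w 59.9 g 64.3 F [ 0.5  0.1 -1.4]
shift [190.7  54.6   9.2] turn [ 0.27 -0.09  0.  ]
```

{"op": "play_rows", "data": {"commands": [[27, 8, 0, 0, 0, 0], [27, 8, 0, 0, 0, 0], [27, 8, 0, 0, 0, 0], [27, 8, 0, 0, 0, 0]]}}

```text
time: 28.28
tool_pos: [0.497, 0.2449, 0.0945]
tool_rot: [-0.0, 0.766, 0.643, -0.001]
contact_force: [0.6, -0.5, -1.3]
gripper_width: 0.701
grasp_force: 64.3
```

{"op": "play_rows", "data": {"commands": [[27, 8, 0, 0, 0, 0], [27, 8, 0, 0, 0, 0], [28, 7, 0, 0, 0, 0], [0, 0, 0, 0, 0, 0], [0, 0, 0, 0, 0, 0]]}}

```text
time: 28.7
tool_pos: [0.5338, 0.3215, 0.0944]
tool_rot: [-0.0, 0.766, 0.643, -0.001]
contact_force: [-0.0, -0.2, -0.8]
gripper_width: 0.698
grasp_force: 64.3
```

```bash
python3 -c "
from h import *
go([.536,.322,.0385])"
```

```text
t 28.7 tcp [0.5338 0.3215 0.0944] xyaw 80.1 zax [-0.0027 -0.0014 -1.    ] w 59.6 g 64.3 F [-0.  -0.2 -0.8]
shift [ 0.9  2.2 55.9] turn [-0.14  0.11  0.  ]
```

{"op": "play_rows", "data": {"commands": [[1, 2, 16, 0, 0, 0], [0, 0, 16, 0, 0, 0], [0, 0, 12, 0, 0, 0], [0, 0, 4, 0, 0, 0], [0, 0, 0, 0, 0, 0]]}}

```text
time: 29.12
tool_pos: [0.5349, 0.3203, 0.0458]
tool_rot: [-0.001, 0.766, 0.643, -0.002]
contact_force: [-0.8, 0.2, -0.3]
gripper_width: 0.701
grasp_force: 64.3
```

{"op": "play_rows", "data": {"commands": [[0, 0, 2, 0, 0, 0], [0, 0, 0, 0, 0, 0], [0, 0, 0, 0, 0, 0], [0, 0, 0, 0, 0, 0]]}}

```text
time: 29.45
tool_pos: [0.5373, 0.3219, 0.0471]
tool_rot: [0.0, 0.766, 0.643, 0.001]
contact_force: [-0.1, -0.8, -1.6]
gripper_width: 0.7
grasp_force: 64.3
```

{"op": "play_rows", "data": {"commands": [[0, 0, 2, 0, 0, 0], [0, 0, 0, 0, 0, 0], [0, 0, 0, 0, 0, 0], [0, 0, 0, 0, 0, 0]]}}

```text
time: 29.78
tool_pos: [0.5367, 0.3217, 0.0441]
tool_rot: [-0.0, 0.766, 0.643, -0.0]
contact_force: [-0.6, -0.1, -1.2]
gripper_width: 0.697
grasp_force: 64.3
```

{"op": "play_rows", "data": {"commands": [[0, 0, 2, 0, 0, 0], [0, 0, 1, 0, 0, 0], [0, 0, 0, 0, 0, 0], [0, 0, 0, 0, 0, 0]]}}

```text
time: 30.12
tool_pos: [0.5366, 0.3216, 0.0409]
tool_rot: [-0.0, 0.766, 0.643, -0.0]
contact_force: [0.4, 0.6, -1.5]
gripper_width: 0.698
grasp_force: 64.3
```

{"op": "play_rows", "data": {"commands": [[0, 0, 1, 0, 0, 0], [0, 0, 0, 0, 0, 0], [0, 0, 0, 0, 0, 0]]}}

```text
time: 30.37
tool_pos: [0.5367, 0.3216, 0.04]
tool_rot: [-0.0, 0.766, 0.643, -0.0]
contact_force: [0.3, -0.5, -0.6]
gripper_width: 0.696
grasp_force: 64.3
```

{"op": "play_rows", "data": {"commands": [[0, 0, 1, 0, 0, 0], [0, 0, 0, 0, 0, 0], [0, 0, 0, 0, 0, 0]]}}

```text
time: 30.62
tool_pos: [0.5369, 0.3219, 0.0398]
tool_rot: [-0.0, 0.766, 0.643, 0.0]
contact_force: [-2.0, 0.1, 3.7]
gripper_width: 0.696
grasp_force: 64.4
```

Floor contact. I'll release, retreat, and look once more.

{"op": "play_rows", "data": {"commands": [[0, 0, -0.5, 0, 0, 0], [0, 0, 0, 0, 0, 0], [0, 0, 0, 0, 0, 0], [0, 0, 0, 0, 0, 0], [0, 0, 0, 0, 0, 0]], "hand": 85}}

```text
time: 31.03
tool_pos: [0.5367, 0.3216, 0.0394]
tool_rot: [0.0, 0.766, 0.643, -0.0]
contact_force: [-0.5, -0.2, -0.1]
gripper_width: 0.994
grasp_force: 0.0
```

{"op": "play_rows", "data": {"commands": [[0, 0, -15, 0, 0, 0], [0, 0, -35, 0, 0, 0], [0, 0, -35, 0, 0, 0], [0, 0, -35, 0, 0, 0], [0, 0, -35, 0, 0, 0]]}}

```text
time: 31.45
tool_pos: [0.5366, 0.3216, 0.1975]
tool_rot: [0.0, 0.766, 0.643, 0.0]
contact_force: [0.7, 1.1, -0.7]
gripper_width: 0.996
grasp_force: 0.0
```

{"op": "play_rows", "data": {"commands": [[-30, -30, -20, 0, 0, 0], [-30, -30, -20, 0, 0, 0], [-30, -30, -20, 0, 0, 0], [-30, -30, -20, 0, 0, 0], [0, 0, 0, 0, 0, 0]]}}

```text
time: 31.87
tool_pos: [0.411, 0.2337, 0.2723]
tool_rot: [0.002, 0.766, 0.643, 0.004]
contact_force: [1.7, 0.3, 2.1]
gripper_width: 0.996
grasp_force: 0.0
```

```bash
python3 -c "
from h import *
info()
a=grab('side')['image'][100:400,150:380,::-1];b=grab('scene')['image'][120:372,120:430,::-1]
a=cv2.resize(a,(400,522));b=cv2.resize(b,(400,325));c=np.zeros((522,800,3),np.uint8);c[:,:400]=a;c[:325,400:]=b
cv2.imwrite('pics/end.png',c)"
```

```text
t 31.87 tcp [0.411  0.2337 0.2723] xyaw 79.98 zax [ 0.0091  0.0029 -1.    ] w 85.0 g 0.0 F [1.7 0.3 2.1]
```

View pics/end.png

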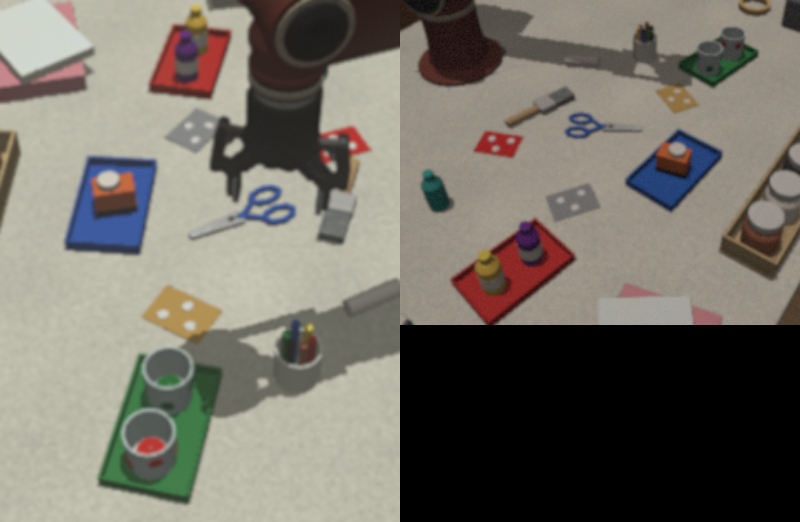

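Both glasses stand in the green tray, both bottles in the red and the punch in the blue. The pot and turquoise bottle are untouched, and the gripper is clear of everything.

{"op": "play_rows", "data": {"commands": [[0, 0, 0, 0, 0, 0], [0, 0, 0, 0, 0, 0], [0, 0, 0, 0, 0, 0], [0, 0, 0, 0, 0, 0], [0, 0, 0, 0, 0, 0]]}}

```text
time: 32.38
tool_pos: [0.4134, 0.2353, 0.2647]
tool_rot: [-0.0, 0.766, 0.643, -0.001]
contact_force: [0.2, -1.0, 0.3]
gripper_width: 0.994
grasp_force: 0.0
```

```bash
python3 -c "
from plant import manip
print(manip.job_done())"
```

```text
the job is handed in; nothing more can be done
None
```

I handed the job in at about 32 s, with no verdict returned: in the last camera views both glasses stand in the green tray, both paint bottles in the red and the punch in the blue, and the crayon pot and turquoise bottle were left alone.

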